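Close the photometer's carriage and press its reading key

TASK

Take a reading on the photometer; the cuvette is already in its black sliding carriage. With the fingertips, push the carriage up its track until it is fully home under the black tower, then press the middle one of the three round keys below the display, gently, until it goes down, and let it come up again. Do not press the two keys beside it, and leave the timer, the vial, the black cap and the tube round the instrument where they are.

Things in the scene. Friction and masses are not known exactly. Their poses are not given: they have to be found in the camera images.
- photometer: Cream wedge-shaped bench instrument, 192 (x) x 252 (y) mm, standing fixed. Origin: centre of its underside, on the worktop; x to its back, y to its left seen from its front, z up. Its flat top rises to the back at 14.6 deg: 50 mm high at x = -14 mm, 68 mm at x = 55 mm. Left half: a display with a row of three round keys (along y) in front of it. Right half: a black track up the slope.
- photometer_carriage (a joint): Travel of the black sliding carriage, m: 0 = fully home under the tower, 0.036 = pulled right out to the front (down the slope). It starts 0.022 to 0.036 out. It slides freely along the track, parallel to the sloping top (14.6 deg), with 0.6 N of friction, meets a hard stop at 0 and stays where it is left; it cannot come off.
- carriage_front (a point): Middle of the carriage's front face; moves with it. Carriage: black plate 68 long, 24 wide, 5 mm thick, its underside 6 mm above the sloping top; at its front end stands a tab 18 wide, 4 thick, 6 mm above the plate. Square to the slope, this point is 4 mm below the tab's top edge and 12.5 mm above the sloping top. The face looks down the slope (photometer -x): push it up the slope.
- middle_key_top (a point): Centre of the top of the middle key, the one to press: a black round key, 12 mm across, that stands 4.4 mm out of the sloping top. Its top is parallel to the slope and it is pressed square to it (downward and 14.6 deg to the back). It moves with the key.
- photometer_key_1 (a joint): Travel of the left key (photometer y = +83 mm), 32 mm left of the middle one and alike, m: 0 = up, 0.0014 = down. Not to be pressed.
- photometer_key_2 (a joint): Travel of the middle key (y = +51 mm), m: 0 = up, 0.0014 = down at its stop. A stiff spring: it starts to give at 1 N, and is fully down at 6.6 N; it springs up when let go (to within 0.3 mm).
- photometer_key_3 (a joint): Travel of the right key (y = +19 mm), 32 mm right of the middle one and alike, m: 0 = up, 0.0014 = down. Not to be pressed.
- lab_timer: A white lab timer with its own display and buttons, 64 x 62 x 19 mm, lying loose on the worktop left of the photometer: leave it. Origin: centre of its underside.
- amber_vial: An amber vial with a black cap, 28 mm across, 62 mm tall, standing loose near the photometer: leave it. Origin: centre of its underside.
- cuvette_cap: A black cylindrical light cap, 26 mm across, 70 mm tall, standing loose near the photometer: leave it. Origin: centre of its underside.
- conical_tube: A capped plastic tube, 20 mm thick and 119 mm long (along its y), lying loose in front of the photometer: leave it. Origin: the middle of its underside.
- tower_top (a point): Middle of the top of the upright black tower at the back of the track, 214 mm above the worktop: 44 mm thick, it spans photometer x = 36 to 80, y = -93 to -49 mm, on a foot that begins at x = 31 mm. Keep the gripper clear of it.

How it is judged (in metres and radians):
On the way, in this order (a step that is already met when the one before it is completed fails the run):
1. the carriage is pushed fully home (within 2.5 mm of its stop) (value of joint photometer_carriage below 0.0025 m), for 0.2 s.
2. the middle key is pressed down (by more than 0.9 mm of its 1.4 mm) (value of joint photometer_key_2 above 0.0009 m), for 0.05 s.
At the end, for the whole second after the job is handed in: the carriage is home within 2.5 mm, all three keys are up again (within 0.6 mm), and the timer, vial, cap and tube are within 12 mm of where they stood (value of joint photometer_carriage below 0.0025 m and value of joint each of photometer_key_1, photometer_key_2, photometer_key_3 below 0.0006 m and distance of each of lab_timer, amber_vial, cuvette_cap, conical_tube from where it was at the start of the episode below 0.012 m); the robot touches nothing.
It fails at once if the left or the right key is pressed (by over 0.6 mm) (value of joint any of photometer_key_1, photometer_key_3 above 0.0006 m).
It fails at once if the middle key is pressed while the carriage is not home (value of joint photometer_key_2 above 0.0006 m and value of joint photometer_carriage above 0.004 m).
It fails at once if the timer, vial, cap or tube is moved by over 12 mm (distance of any of lab_timer, amber_vial, cuvette_cap, conical_tube from where it was at the start of the episode above 0.012 m).
It fails at once if the robot presses on the photometer with over 35 N (contact force between any of the fingers, the arm and photometer above 35 N).
It also fails if it takes over 42 s, if anything falls off the work surface, if the arm or the gripper's body presses on something with over 40 N, if the wrist force passes 120 N, or if a joint passes its speed limit or range.

ROBOT

A 6-joint arm with a two-finger parallel gripper is mounted at the origin on a cart in front of the work surface, level with it; the furniture and walls round the work are solid. World frame = base frame: x ahead of the robot, y to its left, z up, the work surface at z = 0. Lengths are in mm, angles in rad, forces in N, time in s.
With the tool pointing down it reaches from about 400 to 925 mm from the base axis. Payload 12.5 kg.
Tool frame: the origin (TCP) lies midway between the tips of the shut fingers; the grasp point (between the pads) lies 19 mm behind it; z points along the fingers, y is the line along which they close (so a half turn about z gives the same grasp; the last joint's range is limited). The gripper opens to 95 mm and grips with 3 to 60 N. Pads are 20 mm wide; open, the fingers measure 119 mm over their backs; the gripper's body (75 mm by 180 mm) begins 59 mm behind the grasp point.
Start: joints at [-1.327, 0.491, 1.559, -0, 1.092, -0.106], TCP at [214.217, -587.161, 214.661] pointing down, gripper open.
Joint ranges: [-3.1, 3.1], [-0.84, 2.19], [0.05, 2.79], [-1.13, 4.28], [0.06, 2.93], [-2.69, 2.69]. Speed limits (rad/s): [2.22, 2.22, 2.79, 3.14, 3.14, 3.14].

INTERFACE

Orientations are given as [roll, pitch, yaw] about the fixed x, y, z axes, in that order (R = Rz(yaw) Ry(pitch) Rx(roll)).
In Python, from cell import env gives the robot as it stands.
- The arm moves only by the tool arm_command, never from a script. Its argument "targets" is a list of rows, each a list of 5 numbers: the shift along the tool's x, y, z in mm, then the turn about the tool's z in degrees, then the opening, from 0 (shut) to 1 (fully open). In form: [[tx, ty, tz, roll, fingers], ...]. A call has 1 to 5 rows; each row is the pose to reach, as a shift and turn from the pose commanded when the call began, along the tool's axes at that moment; what a row does not reach only later rows make up. A row lasts 1/10 s, in which the tool goes at most 50 mm and 8.59 degrees, less where a joint would pass 70% of its speed; a pose out of reach is approached as far as the arm can. A call with a gripper value outside its range is refused whole. The fingers move at their own pace and stop on an object; the grip force is fixed at half the most. Time passes only in rows, so rows that repeat a pose let the fingers close. It gives the time, the measured TCP pose, the force, the opening and the grip force at its end, in the units of the state.
- env.state(): the state, without advancing time (a new reading comes with each control period).
- env.read_camera(name): name is "side" or "top"; returns a dict with "frame" (400x640x3 uint8, red, green, blue), "vertical_fov" (degrees; the focal length in pixels is half the picture's height over the tangent of half this angle, whatever the lens; pixels are square), "cx", "cy" (the principal point, pixels), "k1" (the pictures are not rectified: a ray, as slopes to the right and down, at radius r is drawn at 1 + k1 r^2 times it, then the intrinsics apply), "world_from_camera" (4x4, takes a point from camera to world coordinates). Camera axes: x right, y down, z forward; pixel columns grow to the right and rows downward; lengths in mm; the calibration is good to about 2 mm. A picture is of the moment at which its call begins. There is no depth.
- env.job_done(): hands the job in; it is judged then, once.
The state is a dict: "t": time; "joints": joint angles; "qvel": joint speeds; "tau": joint torques, N m; "eef_pos": TCP position; "tcp_rot": TCP orientation; "ft_force": force on the tool from outside, world axes, zero at the start; "moment": the same for the moment, N m; "opening": opening from 0.0 (shut) to 1.0 (fully open); "grip_force": force on a finger pad.
Only numpy, scipy, OpenCV 4.12 (cv2) and the standard library are available. Lean on these libraries where they do the work, as an engineer would, in place of code of your own. Each camera call takes 0.05 s, during which the arm holds its last target. There are 200 camera calls.

## Working session

There is one attempt and no reset: what is moved stays moved. The work goes in short steps, Python scripts to look and compute and a tool call to move; the robot and the scene stay as the last step left them, time stands still between calls to the robot, and variables do not carry over. Pictures are saved under pics/ and viewed, at most 10 in all, crops included, and the job is handed in when it is done.

Besides the shell and the picture viewer there is one more tool, called after ">>>" by a JSON object that holds its "method" and its "body". arm_command: Moves the arm, as the interface text tells. Its arguments: {"type":"object","properties":{"targets":{"type":"array","items":{"type":"array","items":{"type":"number"}}}},"required":["targets"]}

```bash
mkdir -p pics
cat > h.py <<'E'
import numpy as np, cv2, pickle
from cell import env
def snap():
    d={}
    for n in("side","top"):
        c=env.read_camera(n); d[n]=c
    pickle.dump(d,open('snap.pkl','wb')); return d
def K(c):
    f=200/np.tan(np.radians(c["vertical_fov"])/2)
    return np.array([[f,0,c["cx"]],[0,f,c["cy"]],[0,0,1.]])
def ray(c,uv):
    # distort: d = u(1+k1 r^2)
    p=cv2.undistortPointsIter(np.array([[uv]],float),K(c),np.array([c["k1"],0,0,0.]),None,None,(3,50,1e-9))[0,0]
    T=np.array(c["world_from_camera"]); d=T[:3,:3]@np.array([p[0],p[1],1]); return T[:3,3],d/np.linalg.norm(d)
def onz(c,uv,z):
    o,d=ray(c,uv); return o+d*(z-o[2])/d[2]
def tri(c1,u1,c2,u2):
    (o,d),(p,e)=ray(c1,u1),ray(c2,u2)
    s=np.linalg.lstsq(np.c_[d,-e],p-o,rcond=None)[0]
    a,b=o+d*s[0],p+e*s[1]; return (a+b)/2,np.linalg.norm(a-b)
def proj(c,P):
    T=np.linalg.inv(np.array(c["world_from_camera"]))
    return cv2.projectPoints(np.array(P,float).reshape(-1,3),cv2.Rodrigues(T[:3,:3])[0],T[:3,3],K(c),np.array([c["k1"],0,0,0.]))[0][:,0]
E
python3 - <<'E'
from h import *
d=snap()
for n,c in d.items():
    cv2.imwrite(f'pics/{n}0.png',c["frame"][:,:,::-1]); print(n,c["vertical_fov"],c["cx"],c["cy"],c["k1"],np.round(c["world_from_camera"],3).tolist())
print(env.state())
E
```

```text
side 47.198085057433424 323.17581738695117 197.68026543121107 -0.10868489586830116 [[-0.976, -0.137, 0.171, 440.783], [-0.218, 0.657, -0.722, 851.338], [-0.013, -0.742, -0.671, 711.227], [0.0, 0.0, 0.0, 1.0]]
top 48.10955606002358 315.8183421250442 196.3158151390012 0.04127639043299222 [[0.095, -0.972, 0.214, 364.139], [-0.996, -0.093, 0.016, 211.683], [0.004, -0.214, -0.977, 1065.19], [0.0, 0.0, 0.0, 1.0]]
{'t': 0.1, 'joints': array([-1.32659889e+00,  4.91476089e-01,  1.55938082e+00, -2.06470401e-05,
        1.09170369e+00, -1.05526148e-01]), 'qvel': array([ 0.0015224 , -0.00072448, -0.0007964 ,  0.00095958, -0.00133834,
       -0.00109303]), 'tau': array([ 2.19583206e-03, -6.13621902e+01, -2.58605164e+01,  6.93593966e-02,
        4.69592772e-02, -6.35574452e-05]), 'eef_pos': array([ 214.1570764 , -586.93754229,  214.1372421 ]), 'tcp_rot': array([-3.14062817e+00, -8.37424083e-05,  3.49733067e-01]), 'ft_force': array([-0.10266595, -0.25060635,  0.68273618]), 'moment': array([-0.01125493,  0.08624089,  0.01996711]), 'grip_force': 0.0, 'opening': 1.0005039439384122}
```

View pics/side0.png

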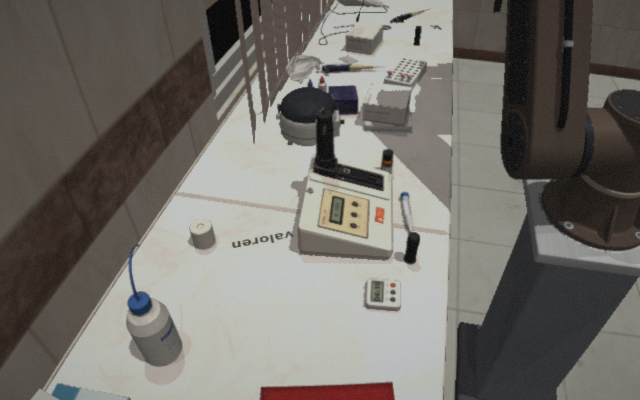

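View pics/top0.png

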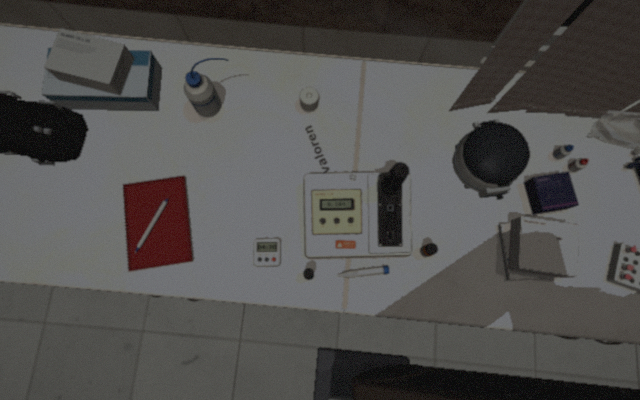

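The side view shows the photometer at about (347,210), with the tower at (325,140), the carriage track at (355,178), and the keys near (355,210). The top view has it at (358,215), with the keys at (323..351,220) and the tower top at (398,170).

Run:
```python
from h import *
d=pickle.load(open('snap.pkl','rb'))
def crop(n,u,v,w,h,s):
    return cv2.resize(cv2.convertScaleAbs(d[n]["frame"][v:v+h,u:u+w,::-1],alpha=1.6 if n=='top' else 1.2),None,fx=s,fy=s,interpolation=cv2.INTER_CUBIC)
cv2.imwrite('pics/cs.png',crop('side',290,100,130,170,3.5*1))
cv2.imwrite('pics/ct.png',crop('top',295,155,150,130,5))
t,s=d['top'],d['side']
# dark blobs in key area (subpixel)
for n,box in(('top',(312,210,362,230)),('side',(335,190,372,235))):
    g=cv2.cvtColor(d[n]["frame"],cv2.COLOR_RGB2GRAY); u0,v0,u1,v1=box
    r=g[v0:v1,u0:u1]; th=(0.5*np.median(r)); m=(r<th).astype(np.uint8)
    k,l,st,ce=cv2.connectedComponentsWithStats(m)
    for i in range(1,k):
        if st[i,4]>5: print(n,st[i].tolist(),np.round(ce[i]+[u0,v0],2))
```

```text
top [8, 9, 5, 4, 16] [322.44 220.38]
top [23, 8, 4, 5, 16] [336.38 220.25]
top [36, 8, 5, 5, 17] [350.47 219.71]
side [0, 7, 9, 28, 79] [340.28 211.46]
side [17, 12, 6, 4, 17] [354.65 203.65]
side [17, 23, 5, 4, 17] [353.88 214.41]
side [16, 34, 6, 4, 19] [353.16 225.53]
```

View pics/cs.png

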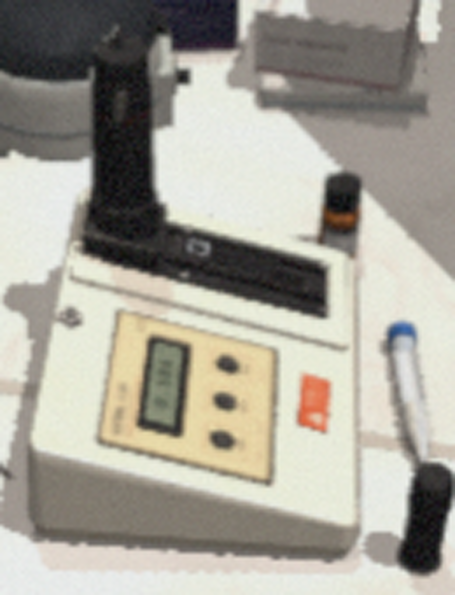

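View pics/ct.png

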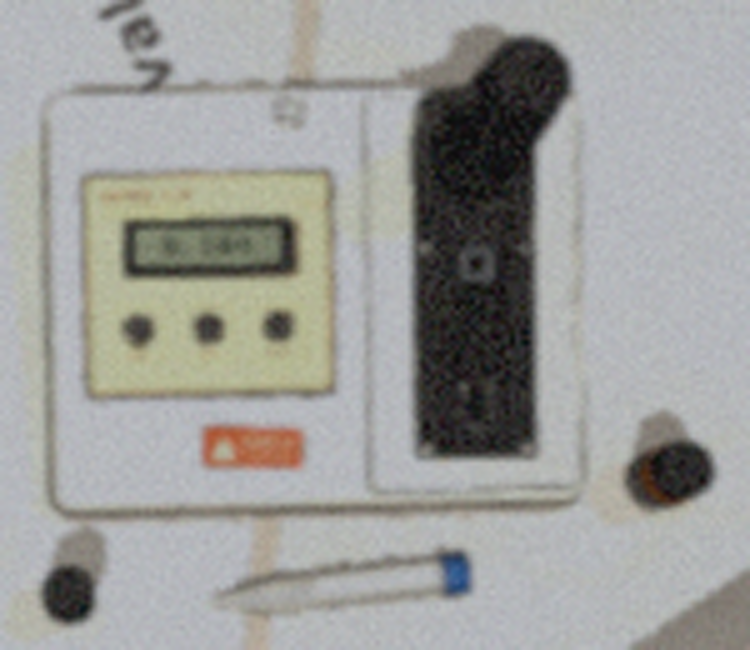

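Crops: keys at top px (322.4/336.4/350.5, ~220), side px (353–355, 203–226). The track's front edge is at top px (390,246), the cap is at the front left, the tube runs along the front, and the vial is at the front right.

Run:
```python
from h import *
d=pickle.load(open('snap.pkl','rb')); t,s=d['top'],d['side']
T=[(322.44,220.38),(336.38,220.25),(350.47,219.71)];S=[(353.16,225.53),(353.88,214.41),(354.65,203.65)]
P=[]
for a,b in zip(T,S):
    p,e=tri(t,a,s,b); P.append(p); print('key',p.round(1),round(e,1))
P=np.array(P); v=P[0]-P[2]; print('row len',np.linalg.norm(v),'yaw',np.degrees(np.arctan2(-v[0],v[1])))
print('tower top',tri(t,(399,170),s,(325.5,110)))
# track sides in top view, on plane near slope
g=cv2.GaussianBlur(cv2.cvtColor(t["frame"],cv2.COLOR_RGB2GRAY),(3,3),0).astype(float)
L=[];R=[]
zk=P[1][2]-4
x0=P[1][0]
def slope(uv):
    o,dd=ray(t,uv); n=np.array([-.252,0,.968]); q=np.array([x0,0,zk]); return o+dd*(n@(q-o))/(n@dd)
for r in range(205,245):
    row=g[r,365:420]; m=row<45
    i=np.where(m)[0]; L.append(slope((365+i[0]-.5,r))); R.append(slope((365+i[-1]+.5,r)))
L=np.array(L);R=np.array(R)
for A in(L,R):
    k=np.polyfit(A[:,0],A[:,1],1); print('edge yaw',np.degrees(np.arctan(k[0])),'y at key x',np.polyval(k,x0))
print('track width',np.median(L[:,1]-R[:,1]))
col=g[225:260,385:397].mean(1); print(col.round(0)); print('front edge z',slope((390.4,246)))
# panel bounds
f=t["frame"].astype(int); print('instrument front mid', onz(t,(355,257),20), onz(t,(355,257),0))
print('bright side profile carriage', )
```

```text
key [531.6 208.3  49.4] 0.1
key [535.3 176.5  49.6] 0.8
key [539.3 144.5  50.2] 0.4
row len 64.30875319909981 yaw 6.902262737038358
tower top (array([616.44316983,  69.91072392, 225.21529691]), np.float64(1.9287984580191586))
edge yaw 6.159639850393176 y at key x 78.94167679414231
edge yaw 5.419392360447887 y at key x 29.071381139076
track width 49.995152827422714
[ 21.  21.  21.  21.  21.  23.  27.  29.  28.  25.  24.  24.  25.  26.
  27.  28.  27.  25.  23.  27.  41.  71. 101. 114. 115. 114. 110. 105.
 103.  98.  85.  82.  96. 108. 113.]
front edge z [489.75924802  47.3463029   33.75294627]
instrument front mid [458.12620414 125.27602445  20.        ] [459.92468052 123.62261      0.        ]
bright side profile carriage
```

Run:
```python
from h import *
d=pickle.load(open('snap.pkl','rb')); t,s=d['top'],d['side']
print('tower214',onz(t,(400,171.5),214),onz(s,(325.7,113),214))
g=cv2.cvtColor(t["frame"],cv2.COLOR_RGB2GRAY)
print('front col',g[248:268,340:370].mean(1).round(), 'back col',g[162:185,325:345].mean(1).round())
print('left row',g[195:245,297:315].mean(0).round(),'right',g[195:245,404:418].mean(0).round())
for z in(0,20,30): print(z,onz(t,(356,257),z).round(1))
for z in(60,70,78): print('back',z,onz(t,(337,172.5),z).round(1))
for z in(30,45,55): print('L',onz(t,(304.5,220),z).round(1),'R',onz(t,(411.5,220),z).round(1))
R=cv2.Rodrigues(np.array([0,0,np.radians(6)]))[0]
for kx in(-32,-23,-14):
    o=np.array([535.3,176.5,0])-R@[kx,51,0]
    Q=[[-96,126,0],[-96,-126,0],[36,-49,214],[36,-93,214],[80,-49,214],[80,-93,214],[kx,51,54.3+.26*(kx+14)]]
    W=[o+R@np.array(q,float) for q in Q]; print(kx,o.round(),'top',proj(t,W).round().tolist(),'side',proj(s,W).round().tolist())
```

```text
tower214 [615.92153164  65.89700504 214.        ] [618.63056393  62.84003073 214.        ]
front col [101. 111. 113. 114. 114. 114. 114. 104.  77.  75.  98. 110. 112. 112.
 112. 113. 112. 112. 111. 105.] back col [109. 110. 113. 115. 112. 107. 102. 104. 104.  95.  86.  99. 113. 115.
 115. 114. 115. 114. 115. 114. 115. 115. 115.]
left row [115. 114. 114. 114. 114. 112. 101.  87.  97. 111. 115. 115. 115. 112.
  99.  97. 105. 111.] right [114. 114. 114. 114. 114. 111. 107. 107. 112. 114. 115. 114. 114. 115.]
0 [460.2 121.3   0. ]
20 [458.3 123.   20. ]
30 [457.4 123.8  30. ]
back 60 [645.2 185.   60. ]
back 70 [642.4 185.2  70. ]
back 78 [640.1 185.5  78. ]
L [531.7 250.1  30. ] R [555.6   1.3  30. ]
L [529.2 249.5  45. ] R [552.8   4.4  45. ]
L [527.6 249.2  55. ] R [550.9   6.4  55. ]
-32 [572. 129.   0.] top [[304.0, 250.0], [411.0, 250.0], [391.0, 172.0], [413.0, 172.0], [390.0, 151.0], [412.0, 150.0], [336.0, 220.0]] side [[382.0, 260.0], [385.0, 180.0], [326.0, 119.0], [328.0, 107.0], [304.0, 118.0], [307.0, 106.0], [354.0, 214.0]]
-23 [564. 128.   0.] top [[304.0, 254.0], [411.0, 253.0], [391.0, 176.0], [413.0, 176.0], [390.0, 155.0], [412.0, 155.0], [336.0, 220.0]] side [[387.0, 260.0], [388.0, 180.0], [330.0, 119.0], [333.0, 108.0], [309.0, 118.0], [312.0, 107.0], [354.0, 214.0]]
-14 [555. 127.   0.] top [[304.0, 258.0], [411.0, 257.0], [391.0, 181.0], [414.0, 181.0], [390.0, 159.0], [412.0, 159.0], [337.0, 220.0]] side [[391.0, 261.0], [392.0, 181.0], [335.0, 119.0], [337.0, 108.0], [313.0, 118.0], [316.0, 107.0], [354.0, 213.0]]
```

>>> {"method": "arm_command", "body": {"targets": [[41,-24,0,3,0],[82,-48,0,6,0],[123,-72,0,9,0],[164,-96,0,12,0],[205,-120,0,14,0]]}}

```text
t: 0.6
eef_pos: [366.5, -402.5, 214.5]
tcp_rot: [-3.141, 0.0, 0.103]
ft_force: [0.8, -0.5, -1.2]
opening: 0.635
grip_force: 0.0
```

>>> {"method": "arm_command", "body": {"targets": [[16,-44,0,0,0],[31,-88,0,0,0],[46,-132,0,0,0],[61,-176,0,0,0],[76,-220,0,0,0]]}}

```text
t: 1.1
eef_pos: [418.1, -175.6, 214.6]
tcp_rot: [-3.142, 0.0, 0.105]
ft_force: [0.4, -0.4, 0.2]
opening: 0.218
grip_force: 0.0
```

>>> {"method": "arm_command", "body": {"targets": [[16,-44,0,0,0],[31,-88,0,0,0],[46,-132,0,0,0],[61,-176,0,0,0],[76,-218,0,0,0]]}}

```text
t: 1.6
eef_pos: [470.7, 49.4, 214.6]
tcp_rot: [3.141, 0.0, 0.106]
ft_force: [0.1, -0.2, -0.5]
opening: 0.002
grip_force: 0.0
```

>>> {"method": "arm_command", "body": {"targets": [[0,0,40,0,0],[0,0,80,0,0],[0,0,120,0,0],[0,0,130,0,0],[0,0,130,0,0]]}}

```text
t: 2.1
eef_pos: [470.3, 47.4, 83.8]
tcp_rot: [-3.141, 0.003, 0.105]
ft_force: [0.5, -0.5, 1.3]
opening: 0.004
grip_force: 0.0
```

Run:
```python
from h import *
d=snap()
a=[]
for n,b,w,h in(('top',(330,175),100,90),('side',(320,110),100,130)):
    im=cv2.convertScaleAbs(d[n]["frame"][b[1]:b[1]+h,b[0]:b[0]+w,::-1],alpha=2); a.append(cv2.resize(im,(390,int(h*3.9)),interpolation=cv2.INTER_CUBIC))
H=max(i.shape[0] for i in a); a=[cv2.copyMakeBorder(i,0,H-i.shape[0],0,0,0) for i in a]
cv2.imwrite('pics/a.png',np.hstack(a)); s=env.state(); print(s['eef_pos'],s['tcp_rot'],s['ft_force'],s['opening'])
```

```text
[471.45141364  47.22773663  85.78514206] [ 3.14131375e+00 -1.31521418e-03  1.05223276e-01] [-0.47950973  0.42461592 -0.43736317] 0.005971773560916872
```

View pics/a.png

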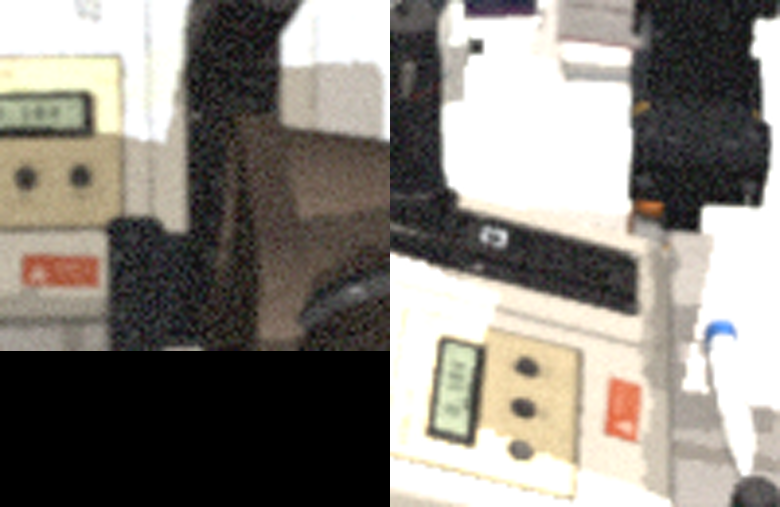

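The gripper stands in front of the track, clear of everything. The cuvette is at the crop's (493,237). Next I lower it and push up the slope.

>>> {"method": "arm_command", "body": {"targets": [[0,0,15,0,0],[0,0,30,0,0],[0,0,38,0,0],[0,0,43,0,0],[0,0,43,0,0]]}}

```text
t: 2.7
eef_pos: [471.0, 47.3, 42.0]
tcp_rot: [3.141, -0.001, 0.105]
ft_force: [0.5, 0.2, -0.4]
opening: 0.007
grip_force: 0.0
```

>>> {"method": "arm_command", "body": {"targets": [[5,0,-1.3,0,0],[10,0,-2.6,0,0],[15,0,-3.9,0,0],[20,0,-5.2,0,0],[20,0,-5.2,0,0]]}}

```text
t: 3.2
eef_pos: [491.5, 49.5, 47.1]
tcp_rot: [3.141, -0.001, 0.106]
ft_force: [0.5, 0.3, 0.0]
opening: 0.007
grip_force: 0.0
```

>>> {"method": "arm_command", "body": {"targets": [[4,0,-1,0,0],[8,0,-2.1,0,0],[12,0,-3.1,0,0],[16,0,-4.2,0,0],[20,0,-5.2,0,0]]}}

```text
t: 3.7
eef_pos: [510.8, 51.6, 52.1]
tcp_rot: [3.142, 0.0, 0.105]
ft_force: [-0.7, -0.3, 0.3]
opening: 0.002
grip_force: 0.5
```

Run:
```python
from h import *
d=snap(); n='side'
im=cv2.convertScaleAbs(d[n]["frame"][110:240,300:430,::-1],alpha=2.5); im=cv2.resize(im,(580,580),interpolation=cv2.INTER_CUBIC)
cv2.imwrite('pics/b.png',im); s=env.state(); print(s['eef_pos'],s['tcp_rot'],s['ft_force'])
```

```text
[511.02827276  51.60635089  52.10117218] [ 3.14146077e+00 -4.11765458e-04  1.05443234e-01] [ 0.29824102 -0.14784972 -0.0043956 ]
```

View pics/b.png

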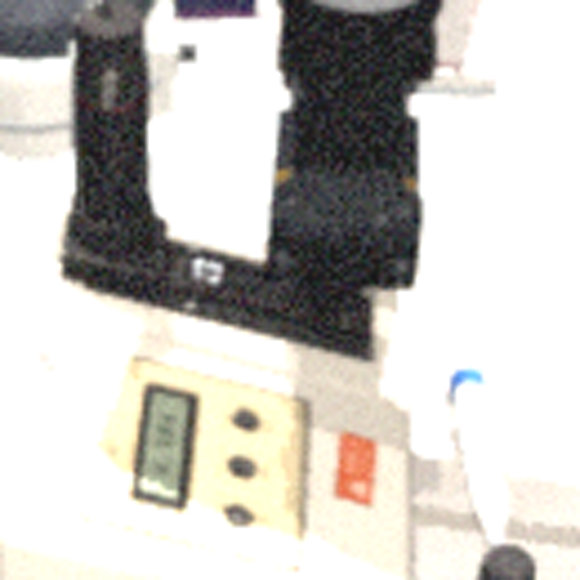

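The cuvette is at side px (346.4,170.5), unchanged, so the carriage hasn't moved yet. I keep pushing.

>>> {"method": "arm_command", "body": {"targets": [[2,0,-0.5,0,0],[4,0,-1,0,0],[6,0,-1.6,0,0],[8,0,-2.1,0,0],[10,0,-2.6,0,0]]}}

```text
t: 4.3
eef_pos: [520.6, 52.7, 54.6]
tcp_rot: [3.142, 0.0, 0.105]
ft_force: [-0.2, 0.7, -0.6]
opening: 0.01
grip_force: 0.5
```

>>> {"method": "arm_command", "body": {"targets": [[2,0,-0.5,0,0],[4,0,-1,0,0],[6,0,-1.6,0,0],[8,0,-2.1,0,0],[10,0,-2.6,0,0]]}}

```text
t: 4.8
eef_pos: [530.6, 53.7, 57.3]
tcp_rot: [3.142, -0.0, 0.105]
ft_force: [-0.9, 1.0, -0.3]
opening: 0.005
grip_force: 0.5
```

Run:
```python
from h import *
d=snap(); n='side'
im=cv2.convertScaleAbs(d[n]["frame"][110:240,300:430,::-1],alpha=2.5); im=cv2.resize(im,(580,580),interpolation=cv2.INTER_CUBIC)
cv2.imwrite('pics/c.png',im); s=env.state(); print(s['eef_pos'],s['tcp_rot'],s['ft_force'])
```

```text
[530.77400224  53.66463178  57.31366246] [ 3.14141494e+00 -5.14983244e-04  1.05424558e-01] [ 0.24677044 -0.45090961 -0.4643904 ]
```

View pics/c.png

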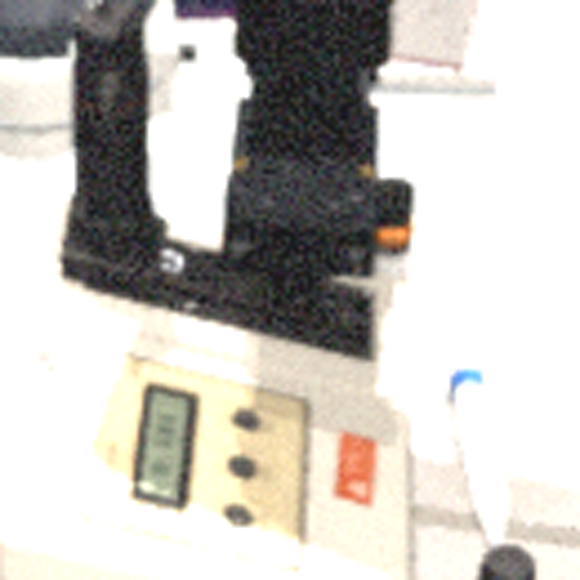

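The carriage moves: the cuvette has gone from crop (207,270) to (172,262), about 17 mm. I continue to the stop.

>>> {"method": "arm_command", "body": {"targets": [[1,0,-0.3,0,0],[2,0,-0.5,0,0],[3,0,-0.8,0,0],[4,0,-1,0,0],[5,0,-1.3,0,0]]}}

```text
t: 5.4
eef_pos: [535.5, 54.2, 58.5]
tcp_rot: [3.142, -0.0, 0.105]
ft_force: [-0.8, -0.6, 0.2]
opening: 0.009
grip_force: 0.4
```

>>> {"method": "arm_command", "body": {"targets": [[1,0,-0.3,0,0],[2,0,-0.5,0,0],[2.5,0,-0.7,0,0],[3,0,-0.8,0,0],[3,0,-0.8,0,0]]}}

```text
t: 5.9
eef_pos: [538.4, 54.6, 59.3]
tcp_rot: [3.142, -0.0, 0.105]
ft_force: [-0.8, 0.1, -0.2]
opening: 0.009
grip_force: 0.3
```

>>> {"method": "arm_command", "body": {"targets": [[0.7,0,-0.2,0,0],[1.4,0,-0.4,0,0],[2.1,0,-0.5,0,0],[2.5,0,-0.6,0,0],[2.5,0,-0.6,0,0]]}}

```text
t: 6.4
eef_pos: [540.4, 54.8, 59.8]
tcp_rot: [-3.142, 0.001, 0.106]
ft_force: [-3.7, -0.1, 1.0]
opening: 0.008
grip_force: 1.9
```

>>> {"method": "arm_command", "body": {"targets": [[0.5,0,-0.1,0,0],[1,0,-0.3,0,0],[1.5,0,-0.4,0,0],[2,0,-0.5,0,0],[2,0,-0.5,0,0]]}}

```text
t: 6.9
eef_pos: [540.6, 54.9, 59.8]
tcp_rot: [-3.141, 0.005, 0.106]
ft_force: [-10.5, -2.5, 0.8]
opening: 0.005
grip_force: 5.2
```

>>> {"method": "arm_command", "body": {"targets": [[0.5,0,-0.1,0,0],[1,0,-0.3,0,0],[1.5,0,-0.4,0,0],[2,0,-0.5,0,0],[2,0,-0.5,0,0]]}}

```text
t: 7.4
eef_pos: [540.9, 55.0, 59.8]
tcp_rot: [-3.141, 0.009, 0.106]
ft_force: [-16.8, -2.9, 1.7]
opening: 0.003
grip_force: 8.2
```

Hard stop felt at TCP x≈540.5, with the force rising to 17 N. I back off and go to the key.

>>> {"method": "arm_command", "body": {"targets": [[-5,0,1.3,0,0],[-10,0,2.6,0,0],[-14,0,0,0,0],[-14,0,-25,0,0],[-14,0,-40,0,0]]}}

```text
t: 7.9
eef_pos: [531.4, 53.7, 102.3]
tcp_rot: [3.141, -0.002, 0.105]
ft_force: [0.7, 0.7, 0.2]
opening: 0.007
grip_force: 0.0
```

>>> {"method": "arm_command", "body": {"targets": [[3,-30,0,0,0],[8,-60,0,0,0],[12,-90,0,0,0],[15,-121.5,0,0,0],[15,-121.5,0,0,0]]}}

```text
t: 8.4
eef_pos: [533.2, 179.0, 101.3]
tcp_rot: [-3.141, -0.002, 0.108]
ft_force: [-0.0, -0.2, -1.0]
opening: 0.005
grip_force: 0.0
```

>>> {"method": "arm_command", "body": {"targets": [[0,0,15,0,0],[0,0,25,0,0],[0,0,33,0,0],[0,0,33,0,0]]}}

```text
t: 8.8
eef_pos: [532.7, 175.5, 66.9]
tcp_rot: [3.141, 0.002, 0.105]
ft_force: [-0.0, -0.5, 0.4]
opening: 0.005
grip_force: 0.0
```

Run:
```python
from h import *
d=snap(); n='side'
im=cv2.convertScaleAbs(d[n]["frame"][110:240,300:430,::-1],alpha=2.2); im=cv2.resize(im,(580,580),interpolation=cv2.INTER_CUBIC)
cv2.imwrite('pics/d.png',im); s=env.state(); print(s['eef_pos'],s['tcp_rot'],s['ft_force'])
print('tcp px',proj(d[n],s['eef_pos']))
```

```text
[533.20573622 175.79352645  67.95407261] [3.14147713e+00 8.00157426e-05 1.04907268e-01] [ 0.39007392 -0.41119312  0.54851595]
tcp px [[355.40463912 207.92303612]]
```

View pics/d.png

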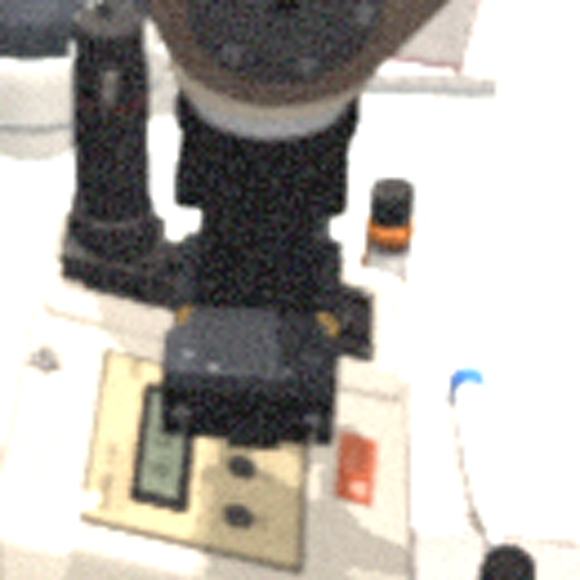

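The fingertips are just above the middle key, which shows at crop (241,467) with the TCP projecting to (247,437). The left key at (238,515) is clear. I descend in small steps and watch the force.

>>> {"method": "arm_command", "body": {"targets": [[0,0,3,0,0],[0,0,6,0,0],[0,0,8,0,0],[0,0,10,0,0],[0,0,10,0,0]]}}

```text
t: 9.4
eef_pos: [532.9, 176.1, 57.6]
tcp_rot: [3.141, 0.0, 0.106]
ft_force: [0.2, -0.8, -0.1]
opening: 0.004
grip_force: 0.0
```

>>> {"method": "arm_command", "body": {"targets": [[0,0,0.5,0,0],[0,0,1,0,0],[0,0,1.5,0,0],[0,0,2,0,0],[0,0,2,0,0]]}}

```text
t: 9.9
eef_pos: [533.0, 176.1, 55.8]
tcp_rot: [3.142, 0.0, 0.105]
ft_force: [-0.6, 0.3, 0.1]
opening: 0.008
grip_force: 0.0
```

>>> {"method": "arm_command", "body": {"targets": [[0,0,0.3,0,0],[0,0,0.6,0,0],[0,0,0.8,0,0],[0,0,1,0,0],[0,0,1,0,0]]}}

```text
t: 10.4
eef_pos: [533.1, 176.2, 55.0]
tcp_rot: [3.142, -0.0, 0.105]
ft_force: [0.5, -1.4, 3.5]
opening: 0.005
grip_force: 1.5
```

>>> {"method": "arm_command", "body": {"targets": [[0,0,0.3,0,0],[0,0,0.6,0,0],[0,0,0.8,0,0],[0,0,1,0,0],[0,0,1,0,0]]}}

```text
t: 10.9
eef_pos: [533.3, 176.2, 54.1]
tcp_rot: [3.142, -0.001, 0.105]
ft_force: [0.4, 0.7, 4.6]
opening: 0.008
grip_force: 2.8
```

>>> {"method": "arm_command", "body": {"targets": [[0,0,0.3,0,0],[0,0,0.6,0,0],[0,0,0.8,0,0],[0,0,1,0,0],[0,0,1,0,0]]}}

```text
t: 11.4
eef_pos: [533.5, 176.2, 53.8]
tcp_rot: [-3.142, -0.001, 0.105]
ft_force: [-1.1, -0.5, 13.1]
opening: 0.006
grip_force: 6.4
```

>>> {"method": "arm_command", "body": {"targets": [[0,0,0.2,0,0],[0,0,0.5,0,0],[0,0,0.5,0,0]]}}

```text
t: 11.7
eef_pos: [533.5, 176.3, 53.6]
tcp_rot: [-3.142, -0.002, 0.106]
ft_force: [-2.1, -0.3, 17.3]
opening: -0.001
grip_force: 8.6
```

The key is at its stop: the spring ramp was felt over about 1.5 mm, then it went stiff. I release it and retreat.

>>> {"method": "arm_command", "body": {"targets": [[0,0,-2,0,0],[0,0,-10,0,0],[0,0,-40,0,0],[0,0,-80,0,0],[0,0,-120,0,0]]}}

```text
t: 12.2
eef_pos: [532.5, 176.1, 173.6]
tcp_rot: [3.141, 0.002, 0.105]
ft_force: [0.2, 1.1, -1.0]
opening: 0.001
grip_force: 0.0
```

>>> {"method": "arm_command", "body": {"targets": [[-20,-20,-20,0,0],[-40,-40,-40,0,0],[-60,-60,-60,0,0],[-60,-60,-60,0,0],[-60,-60,-60,0,0]]}}

```text
t: 12.7
eef_pos: [466.9, 229.7, 232.7]
tcp_rot: [3.141, -0.001, 0.107]
ft_force: [-0.4, -0.6, -0.4]
opening: 0.003
grip_force: 0.0
```

Run:
```python
from h import *
d=snap(); a=[]
for n,b in(('top',(295,155)),('side',(300,110))):
    im=cv2.convertScaleAbs(d[n]["frame"][b[1]:b[1]+130,b[0]:b[0]+130,::-1],alpha=2); a.append(cv2.resize(im,(395,395),interpolation=cv2.INTER_CUBIC))
cv2.imwrite('pics/e.png',np.hstack(a)); s=env.state(); print(s['eef_pos'],s['ft_force'])
```

```text
[467.25716499 229.06186382 231.70603803] [-0.43086714  0.78423389  0.7297909 ]
```

View pics/e.png

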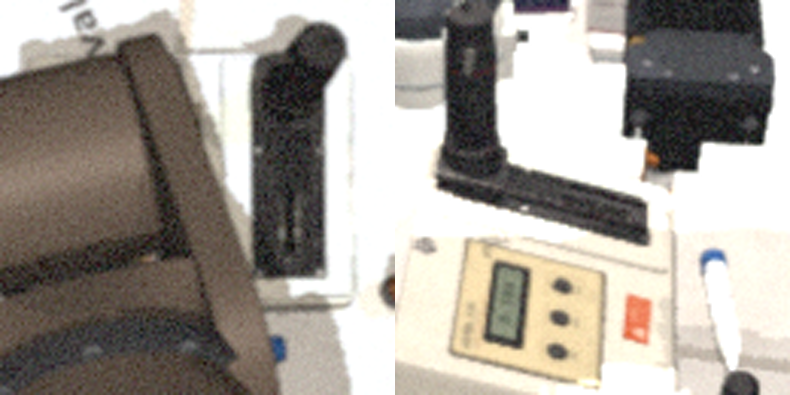

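The cuvette has disappeared under the tower, so the carriage is home. The keys at (562,287), (560,318) and (558,351) are up, and the tube, cap and vial look undisturbed.

```bash
python3 -c "
from cell import env
print(env.job_done())"
```

```text
the job is handed in; nothing more can be done
None
```

I pushed the carriage to its hard stop, pressed the middle key down once and released it, and handed the job in at about 13 s; the hand-in returned no verdict.

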